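# Test the bench stop button: press, twist free, reset

## Robot

A 7-joint arm with a two-finger parallel gripper is mounted at the origin on a cart in front of the work surface, level with it; the furniture and walls round the work are solid. World frame = base frame: x ahead of the robot, y to its left, z up, the work surface at z = 0. Lengths are in m, angles in rad, forces in N, time in s.
With the tool pointing down it reaches from about 0.425 to 0.925 m from the base axis. Payload 6.8 kg.
Tool frame: the origin (TCP) lies at the very end of the fingers, on their centre line; the grasp point (between the pads) lies 19 mm behind it (bot.grasp_offset is the distance from the TCP to the grasp point, in m); z points along the fingers, y is the direction in which the jaws open and shut (so a half turn about z gives the same grasp; the last joint's range is limited). The gripper opens to 85 mm and grips with 20 to 120 N. Pads are 22 mm wide; open, the fingers measure 114 mm over their backs; the gripper's body (76 mm by 85 mm) begins 54 mm behind the grasp point. The pads swing forward as they close: fully open they stand 13 mm farther back than shut.
Start: joints at [1.16, 0.477, 0.022, 1.555, -0.011, 1.109, -0.083], TCP at [0.201, -0.644, 0.231] pointing down, gripper open.
Joint ranges: [-2.96, 2.96], [-0.34, 2.1], [-1.41, 1.46], [0.24, 2.44], [-1.37, 4.51], [0.17, 1.92], [-2.96, 2.96]. Speed limits (rad/s): [2.39, 2.39, 3.14, 3.14, 3.14, 3.14, 3.14].

## Interface

Orientations are given as a unit quaternion [w, x, y, z].
In Python, from station import monitor, cams, bot, finder gives the robot as it stands.
- The arm moves only by the tool jog_arm, never from a script. Its argument "plan" is a list of rows, each an object of numbers: "x", "y", "z": the shift along the tool's x, y, z as a fraction of full scale; "wx", "wy", "wz": the turn, a rotation vector about the tool's x, y, z as a fraction of full scale. A call has 1 to 12 rows; each row is the pose to reach, as a shift and turn from the pose measured when the call began, along the tool's axes at that moment, turning the shorter way round; what a row does not reach only later rows make up. Full scale, the value 1, is 20 cm for a shift and 180 degrees for a turn. A row lasts 1/12 s, in which the tool goes at most 41.7 mm and 7.16 degrees, less where a joint would pass 70% of its speed; a pose out of reach is approached as far as the arm can. A call with a number of a shift or a turn outside -1 to 1 is refused whole. A call with a gripper value outside its range is refused whole. "hand" is the opening, from -1 (shut) to 1 (fully open), set as the call begins (left out, the last holds). The fingers move at their own pace and stop on an object; "grip_force" is the grip in N (left out, the last holds). Time passes only in rows, so rows that repeat a pose let the fingers close. It gives the time, the measured TCP pose, the force and the opening at its end, in the units of the state.
- monitor.get_obs(): the state, without advancing time (a new reading comes with each control period).
- cams.read_camera(name): name is "scene" or "side" or "wrist"; returns the picture (420x560x3 uint8, red, green, blue); there is no depth.
- cams.get_calibration(name): a dict with "fx", "fy", "cx", "cy" (pixels), "extrinsics" (4x4, takes a point from world to camera coordinates). Camera axes: x right, y down, z forward; pixel columns grow to the right and rows downward; lengths in m; the calibration is good to about 2 mm. A picture is of the moment at which its call begins: read the wrist's pose just before it. get_calibration takes no time and is no camera call; for the wrist camera it gives the pose at the moment of the call.
- bot.hand_in(): hands the job in, once; it reports no verdict.
Trained networks look in the newest picture that a camera, given by its name, has taken for a name from the list of things; names that differ only in an ending like _2 or _b are one class to them, and where a whole thing is asked for, a point or a joint stands for the part that bears it (a point fixed in the world has none). Each returns a list of dicts, best first, with "confidence" (0 to 1); they miss things now and then, are a little off and sometimes report something else, mostly with a low value. They report only what shows in the picture. A call takes as long as a camera call.
- finder.find_in(camera, target): "bbox" ([left, top, width, height] in pixels, round what is visible of it).
- finder.place_of(camera, target): "location" ([column, row] in pixels: a listed point, or the origin of a listed thing).
The state is a dict: "t": time; "q": joint angles; "joint_vel": joint speeds; "joint_torque": joint torques, N m; "eef_pos": TCP position; "tool_rot": TCP orientation; "contact_force": force on the tool from outside, world axes, zero at the start; "torque": the same for the moment, N m; "gripper_width": opening from 0.0 (shut) to 1.0 (fully open).
Only numpy, scipy, OpenCV 4.12 (cv2) and the standard library are available. Lean on these libraries where they do the work, as an engineer would, in place of code of your own. Each camera call takes 0.05 s, during which the arm holds its last target. There are 200 camera calls.

## Task

Test the bench's stop control: press the big shrouded mushroom button fully in with the fingertips so that it latches, and let go of it so that it is seen to stay in by itself. Then push the raised bar on its head round clockwise (seen from above) until the button springs out again, and last press the flat round reset button on the smaller box fully in and leave it. Only press and push: do not pinch the bar, and leave the loose things standing round about where they are.

Things in the scene. Friction and masses are not known exactly. Their poses are not given: they have to be found in the camera images.
- stop_axis (a point): Point on the axis of the mushroom stop button, in the centre of the top face of its housing, 60 mm above the bench. Housing: grey box 84 x 84 mm, 60 mm high, with a steel foot plate 108 mm long (along its x) and 6 mm thick, screwed to the bench. A fixed aluminium shroud ring (outer diameter 72 mm, inner 58 mm) stands on it, its top 75 mm above the bench. z up; x along the housing, the direction of the head's bar when the head is not twisted.
- stop_bar_top (a point): Middle of the top of the raised bar on the black mushroom head, on the button's axis; 103.5 mm above the bench while the button is out, about 8 mm lower when latched. The head is a disc of diameter 54 mm, its upper face 81.5 mm above the bench while out (below the shroud's rim when latched). The bar crosses the disc through its centre: 50 mm long (along this point's x, which turns with the head), 10 mm wide, 22 mm tall. z up.
- stop_bar_end (a point): Top of the same bar at its +x end, 25 mm from the axis.
- stop_press (a joint): How far the mushroom head is pressed in, m: 0 out, 0.010 at the stop. A spring pushes it out with 4.5 N at 0 rising to 9 N; with the latch, pressing takes up to about 12 N. It latches as it passes about 0.008, which shows only after letting go: it then rests at about 0.0077. Press it in to 0.009 or more.
- stop_twist (a joint): Twist of the mushroom head, rad: 0 at rest, growing clockwise seen from above, stop at 0.95. A spring of 0.02 to 0.1 N m turns it back when let go. Twisted past about 0.53, the latch lets the pressed head spring out.
- reset_top (a point): Centre of the top face of the reset button: flat black round cap of diameter 30 mm, 55 mm above the bench, standing 7 mm proud of its collar on a grey box 60 x 60 mm, 45 mm high (foot plate 84 x 60 mm) screwed to the bench. z up.
- reset_press (a joint): How far the reset button is pressed, m: 0 out, 0.006 at the stop. Its spring pushes back with 2 N at 0 rising to 5 N; it does not latch.
- spare_objective: Loose microscope objective standing upright, diameter 26 mm, 46 mm tall, origin at the centre of its underside, behind the work. Must stay. A tall stereo microscope stands to the right of the work (at y below -0.05) beside the robot's starting place, a larger microscope behind it (x above 0.68): keep clear of both.
- objective_can: Loose black screw-lid can standing upright, diameter 41 mm, 59 mm tall, origin at the centre of its underside, behind the work. Must stay.
- puck_d: Loose low cylinder (mounted section), diameter 32 mm, 20 mm tall, origin at the centre of its underside, at the front edge of the bench. Must stay.

How it is judged:
On the way, in this order (a step that is already met when the one before it is completed fails the run):
1. the mushroom button stays pressed in by itself, untouched (value of joint stop_press above 0.0065 m and contact force between each of the arm, the fingers and stop_press below 0.2 N), for 0.2 s.
2. the mushroom button, twisted, has sprung out (value of joint stop_press below 0.002 m), for 0.05 s.
3. the reset button is pressed in while the mushroom button is out (value of joint reset_press above 0.0045 m and value of joint stop_press below 0.002 m), for 0.05 s.
At the end, for the whole second after the job is handed in: The mushroom button is out (less than 2 mm in) with its head sprung back (twist under 0.15 rad), the reset button is out (less than 1.5 mm in), and the objective, the can and the puck are within 15 mm of where they stood (value of joint stop_press below 0.002 m and value of joint stop_twist below 0.15 rad and value of joint reset_press below 0.0015 m and distance of each of spare_objective, objective_can, puck_d from where it was at the start of the episode below 0.015 m); the robot touches nothing.
It fails at once if a loose bystander is moved more than 15 mm or lifted (distance of any of spare_objective, objective_can, puck_d from where it was at the start of the episode above 0.015 m or height (world z) of any of spare_objective, objective_can, puck_d above 0.006 m).
It fails at once if the bar is pinched: its two opposite flanks are squeezed at one place with more than 2 N each ((contact force between the fingers and bar_pl above 2 N and contact force between the fingers and bar_pr above 2 N) or (contact force between the fingers and bar_nl above 2 N and contact force between the fingers and bar_nr above 2 N)).
It also fails if it takes over 51 s, if anything falls off the work surface, if the arm or the gripper's body presses on something with over 40 N, if the wrist force passes 120 N, or if a joint passes its speed limit or range.

## Working session

There is one attempt and no reset: what is moved stays moved. The work goes in short steps, Python scripts to look and compute and a tool call to move; the robot and the scene stay as the last step left them, time stands still between calls to the robot, and variables do not carry over. Pictures are saved under pics/ and viewed, about 8 in all and at most 12, crops included, and the job is handed in when it is done.

Besides the shell and the picture viewer there is one more tool, called after "Call:" in YAML: its name, and indented under it one key for each argument. jog_arm: Moves the arm, as the interface text tells. Shift numbers are shares of 20 cm and turn numbers shares of 180 degrees, none past 1 either way. Its arguments: {"type":"object","properties":{"plan":{"type":"array","items":{"type":"object","properties":{"x":{"type":"number","minimum":-1,"maximum":1},"y":{"type":"number","minimum":-1,"maximum":1},"z":{"type":"number","minimum":-1,"maximum":1},"wx":{"type":"number","minimum":-1,"maximum":1},"wy":{"type":"number","minimum":-1,"maximum":1},"wz":{"type":"number","minimum":-1,"maximum":1}}}},"hand":{"type":"number"},"grip_force":{"type":"number"}},"required":["plan"]}

```bash
mkdir -p pics; cat > h.py <<'E'
import numpy as np, cv2
from station import monitor, cams, bot, finder
def snap(n,f):
    im=cams.read_camera(n); cv2.imwrite('pics/'+f,im[:,:,::-1]); return im
def ray(c,px):
    k=cams.get_calibration(c); E=np.array(k['extrinsics']); R,t=E[:3,:3],E[:3,3]
    d=R.T@np.array([(px[0]-k['cx'])/k['fx'],(px[1]-k['cy'])/k['fy'],1]); return -R.T@t,d
def atz(c,px,z):
    o,d=ray(c,px); return o+d*(z-o[2])/d[2]
def proj(c,p):
    k=cams.get_calibration(c); E=np.array(k['extrinsics']); q=E[:3,:3]@np.array(p)+E[:3,3]
    return np.array([k['fx']*q[0]/q[2]+k['cx'],k['fy']*q[1]/q[2]+k['cy']])
Z=dict(stop_axis=.06,stop_bar_top=.1035,stop_bar_end=.1035,reset_top=.055,spare_objective=0,objective_can=0,puck_d=0)
E
python3 - <<'E'
from h import *
np.set_printoptions(precision=4,suppress=True)
ims=[]
for c in ('scene','side'):
    snap(c,c+'0.png')
    for n,z in Z.items():
        r=finder.place_of(c,n)[:1]
        for a in r: print(c,n,round(a['confidence'],2),np.round(a['location'],1),atz(c,a['location'],z))
o=monitor.get_obs();print(o['t'],o['eef_pos'],o['tool_rot'],o['contact_force'])
E
```

```text
scene stop_axis 0.66 [237.9 261.2] [0.5476 0.3466 0.06  ]
scene stop_bar_top 0.83 [236.8 244.7] [0.5494 0.3393 0.1035]
scene stop_bar_end 0.61 [226.4 240.1] [0.5696 0.3375 0.1035]
scene reset_top 0.7 [299.2 168.1] [0.5214 0.1051 0.055 ]
scene spare_objective 0.71 [222.  195.3] [0.6599 0.188  0.    ]
scene objective_can 0.96 [180.3 273.8] [0.6542 0.3811 0.    ]
scene puck_d 0.79 [338.4 248.2] [0.3972 0.2219 0.    ]
side stop_axis 0.93 [288.6 201.8] [0.549  0.3567 0.06  ]
side stop_bar_top 0.95 [286.7 184.4] [0.5439 0.3501 0.1035]
side stop_bar_end 0.79 [299.6 183.7] [0.572  0.3498 0.1035]
side reset_top 0.59 [297.3 261.1] [0.5248 0.1108 0.055 ]
side spare_objective 0.61 [362.6 260.6] [0.6666 0.1843 0.    ]
side objective_can 0.81 [331.7 219.3] [0.6538 0.3777 0.    ]
side puck_d 0.48 [222.3 259.8] [0.3984 0.2312 0.    ]
0.8 [ 0.2013 -0.6443  0.2313] [-0.      0.9886  0.1508  0.    ] [-0.2054  0.2434  0.4482]
```

View pics/scene0.png

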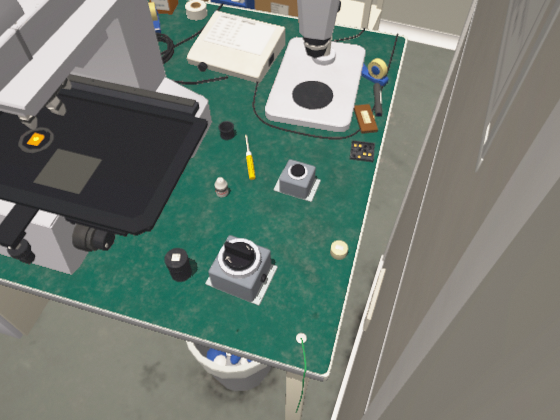

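View pics/side0.png

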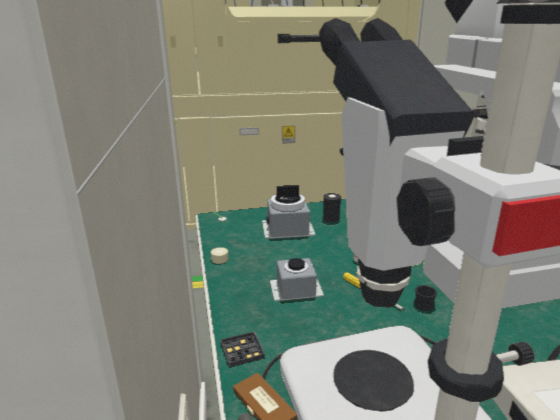

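```bash
python3 - <<'E'
from h import *
np.set_printoptions(precision=3,suppress=True)
for n,p in dict(baseNL=(345,130),baseFL=(268,118),baseNR=(362,50),pole_head=(318,50),benchcorner=(330,378),edge=(405,40)).items(): print(n,atz('scene',p,0.03 if 'base' in n else 0))
print(atz('side',(285,352),.03),atz('side',(430,330),.03))
for c in('scene','side'):
  k=cams.get_calibration(c);E=np.array(k['extrinsics']);print(c,'pos',-E[:3,:3].T@E[:3,3],'fwd',E[2,:3])
  for p in [(0,0,0),(0,0,.5),(.2,-.64,.23),(.2,-.64,.5),(.45,-.1,.3)]: print(p,proj(c,p))
# stereo head: triangulate knob (scene ring ~316,45 ; side ring bottom 380,290)
def tri(a,b):
  (o1,d1),(o2,d2)=ray('scene',a),ray('side',b); A=np.c_[d1,-d2]; s=np.linalg.lstsq(A,o2-o1,rcond=None)[0]; return o1+d1*s[0],o2+d2*s[1]
print(tri((316,48),(382,285)))
snap('wrist','w0.png')
E
```

```text
baseNL [ 0.471 -0.054  0.03 ]
baseFL [ 0.644 -0.028  0.03 ]
baseNR [ 0.513 -0.34   0.03 ]
pole_head [ 0.628 -0.339  0.   ]
benchcorner [0.337 0.46  0.   ]
edge [ 0.423 -0.464  0.   ]
[ 0.475 -0.075  0.03 ] [ 0.683 -0.064  0.03 ]
scene pos [0.329 0.701 0.801] fwd [ 0.22  -0.537 -0.814]
(0, 0, 0) [563.713 220.955]
(0, 0, 0.5) [773.27  -22.837]
(0.2, -0.64, 0.23) [533.672 -64.358]
(0.2, -0.64, 0.5) [ 592.954 -208.502]
(0.45, -0.1, 0.3) [379.925   9.165]
side pos [ 0.409 -0.525  0.435] fwd [ 0.146  0.903 -0.403]
(0, 0, 0) [-74.496 370.731]
(0, 0, 0.5) [-264.103  -64.787]
(0.2, -0.64, 0.23) [ 1901.684 -1905.208]
(0.2, -0.64, 0.5) [808.169 209.633]
(0.45, -0.1, 0.3) [262.289 161.613]
(array([ 0.574, -0.134,  0.161]), array([ 0.576, -0.135,  0.162]))
```

View pics/w0.png

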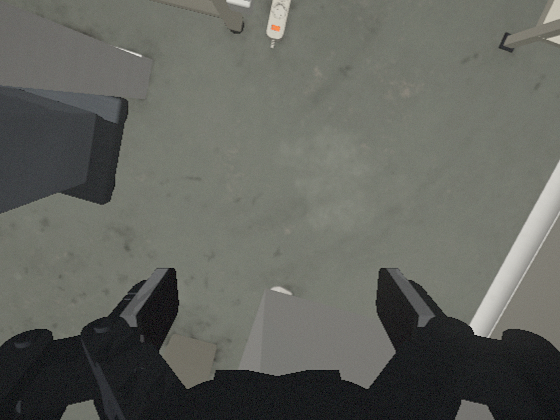

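```bash
python3 - <<'E'
from h import *
np.set_printoptions(precision=3,suppress=True)
k=cams.get_calibration('wrist');E=np.array(k['extrinsics']);print(-E[:3,:3].T@E[:3,3],E[:3,:3],k['fx'])
for p in [(560,165),(470,330),(270,292),(390,360),(150,60),(110,200)]: print(p,atz('wrist',p,0),atz('wrist',p,-.6))
# side eyepiece: points along ray at several y
for p in [(280,38),(290,38),(340,60),(400,150),(345,100)]:
  o,d=ray('side',p)
  print(p,[o+d*(y-o[1])/d[1] for y in (-.25,-.15,-.08)])
E
```

```text
[ 0.271 -0.624  0.373] [[ 0.299 -0.954 -0.   ]
 [-0.915 -0.287  0.283]
 [-0.27  -0.084 -0.959]] 337.3446663836651
(560, 165) [ 0.311 -0.94   0.   ] [ 0.376 -1.448 -0.6  ]
(470, 330) [ 0.089 -0.941  0.   ] [-0.205 -1.451 -0.6  ]
(270, 292) [ 0.064 -0.68   0.   ] [-0.269 -0.769 -0.6  ]
(390, 360) [ 0.015 -0.861  0.   ] [-0.396 -1.242 -0.6  ]
(150, 60) [ 0.281 -0.485  0.   ] [ 0.297 -0.262 -0.6  ]
(110, 200) [ 0.122 -0.471  0.   ] [-0.117 -0.224 -0.6  ]
(280, 38) [array([ 0.448, -0.25 ,  0.423]), array([ 0.462, -0.15 ,  0.418]), array([ 0.472, -0.08 ,  0.415])]
(290, 38) [array([ 0.454, -0.25 ,  0.423]), array([ 0.47 , -0.15 ,  0.418]), array([ 0.482, -0.08 ,  0.415])]
(340, 60) [array([ 0.485, -0.25 ,  0.41 ]), array([ 0.513, -0.15 ,  0.401]), array([ 0.532, -0.08 ,  0.394])]
(400, 150) [array([ 0.53 , -0.25 ,  0.351]), array([ 0.574, -0.15 ,  0.321]), array([ 0.604, -0.08 ,  0.299])]
(345, 100) [array([ 0.489, -0.25 ,  0.386]), array([ 0.519, -0.15 ,  0.368]), array([ 0.539, -0.08 ,  0.355])]
```

Call:
jog_arm:
  plan:
    - {"y":-0.2,"z":-0.2}
    - {"y":-0.4,"z":-0.35}
    - {"y":-0.6,"z":-0.35}
    - {"y":-0.8,"z":-0.35}
    - {"y":-1.0,"z":-0.35}
    - {"y":-1.0,"z":-0.35}
    - {"y":-1.0,"z":-0.35}
  hand: -1

```text
invalid input at $.plan[0]: expected keys x, y, z, wx, wy, wz
```

Call:
jog_arm:
  plan:
    - {"x":0,"y":0,"z":-0.2,"wx":0.04,"wy":0,"wz":0}
    - {"x":0,"y":0,"z":-0.4,"wx":0.08,"wy":0,"wz":0}
    - {"x":0,"y":0,"z":-0.5,"wx":0.12,"wy":0,"wz":0}
    - {"x":0,"y":0,"z":-0.5,"wx":0.16,"wy":0,"wz":0}
    - {"x":0,"y":0,"z":-0.5,"wx":0.2,"wy":0,"wz":0}
    - {"x":0,"y":0,"z":-0.5,"wx":0.24,"wy":0,"wz":0}
    - {"x":0,"y":0,"z":-0.5,"wx":0.24,"wy":0,"wz":0}
  hand: -1

```text
t: 1.43
eef_pos: [0.2063, -0.6406, 0.3605]
tool_rot: [-0.22, 0.966, 0.135, -0.027]
contact_force: [-0.1, 0.1, 2.0]
gripper_width: 0.001
```

```bash
python3 - <<'E'
from h import *
np.set_printoptions(precision=3,suppress=True)
snap('wrist','w1.png');o=monitor.get_obs();print(o['t'],o['eef_pos'],o['tool_rot'],o['q'])
k=cams.get_calibration('wrist');E=np.array(k['extrinsics']);print(-E[:3,:3].T@E[:3,3],E[2,:3])
for p in [(0,0,0),(.42,-.46,0),(.34,.46,0),(.38,0,0)]:print(p,proj('wrist',p))
E
```

```text
1.4833 [ 0.205 -0.642  0.368] [-0.213  0.967  0.134 -0.026] [ 0.936  0.717  0.543  1.021 -0.311  1.916  0.103]
[ 0.291 -0.681  0.498] [-0.376  0.313 -0.872]
(0, 0, 0) [ 72.868 157.687]
(0.42, -0.46, 0) [312.732 -27.902]
(0.34, 0.46, 0) [-61.189 -49.075]
(0.38, 0, 0) [ 77.348 -41.23 ]
```

View pics/w1.png

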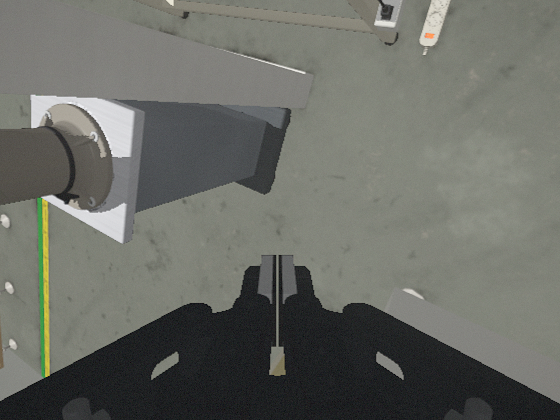

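```bash
python3 - <<'E'
from h import *
np.set_printoptions(precision=3,suppress=True)
a=cv2.imread('pics/scene0.png')[0:420,320:560]; b=cv2.imread('pics/side0.png')[0:420,0:240]
cv2.imwrite('pics/c1.png',cv2.resize(np.hstack([a,b]),None,fx=1.4,fy=1.4,interpolation=cv2.INTER_CUBIC))
k=cams.get_calibration('wrist');E=np.array(k['extrinsics']);d=E[:3,:3]@[0,0,-1];print('nadir',k['fx']*d[0]/d[2]+k['cx'],k['fy']*d[1]/d[2]+k['cy'])
for p in [(310,72),(305,107),(180,10),(290,110)]:
  o,d=ray('wrist',p); print(p,[o+d*(z-o[2])/d[2] for z in (.3,.15,0,-.3,-.6)])
E
```

```text
nadir 439.5228295087019 114.46537898436056
(310, 72) [array([ 0.295, -0.607,  0.3  ]), array([ 0.297, -0.55 ,  0.15 ]), array([ 0.299, -0.494,  0.   ]), array([ 0.304, -0.381, -0.3  ]), array([ 0.309, -0.269, -0.6  ])]
(305, 107) [array([ 0.275, -0.61 ,  0.3  ]), array([ 0.263, -0.555,  0.15 ]), array([ 0.251, -0.501,  0.   ]), array([ 0.227, -0.393, -0.3  ]), array([ 0.203, -0.284, -0.6  ])]
(180, 10) [array([ 0.31 , -0.508,  0.3  ]), array([ 0.324, -0.377,  0.15 ]), array([ 0.338, -0.246,  0.   ]), array([ 0.366,  0.016, -0.3  ]), array([ 0.395,  0.278, -0.6  ])]
(290, 110) [array([ 0.271, -0.601,  0.3  ]), array([ 0.256, -0.54 ,  0.15 ]), array([ 0.24 , -0.479,  0.   ]), array([ 0.21 , -0.357, -0.3  ]), array([ 0.179, -0.235, -0.6  ])]
```

View pics/c1.png

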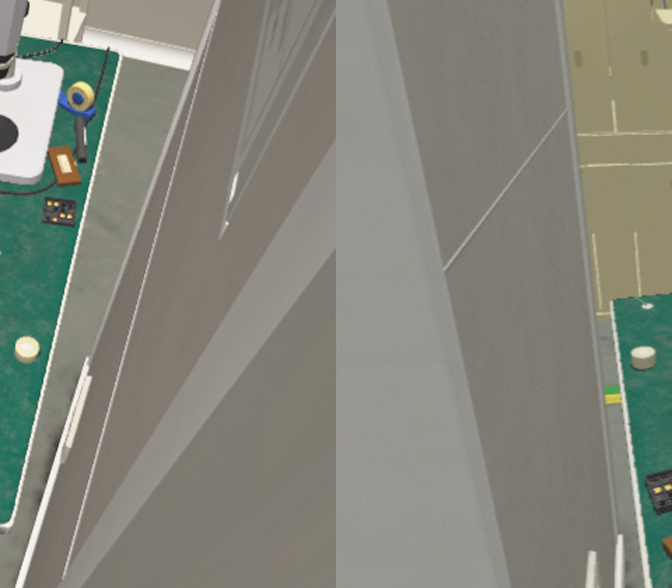

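```bash
python3 - <<'E'
from h import *
np.set_printoptions(precision=3,suppress=True)
for c in('scene','side'):
  k=cams.get_calibration(c);print(c,k['fx'],k['cx'],k['cy'])
  a=cv2.imread(f'pics/{c}0.png');im=cams.read_camera(c)[:,:,::-1]
  d=cv2.absdiff(a,np.ascontiguousarray(im)).max(2)>25;ys,xs=np.where(d);print('changed',d.sum(),(xs.min(),xs.max(),ys.min(),ys.max()) if d.any() else '')
  E=np.array(k['extrinsics']);q=E[:3,:3]@[0,0,-1];print('nadir',k['fx']*q[0]/q[2]+k['cx'],k['fy']*q[1]/q[2]+k['cy'])
# azimuth of vertical edges: side (164,0),(201,420),(35,0),(118,420); scene (485,0),(345,420)
for c,ps in dict(side=[(164,0),(201,420),(35,0),(118,420)],scene=[(470,0),(410,190),(370,320),(480,60),(366,420),(379,390)],wrist=[(305,107),(30,96),(310,72),(180,42)]).items():
  for p in ps:
    o,d=ray(c,p);print(c,p,'az',np.degrees(np.arctan2(d[1],d[0])),'el',np.degrees(np.arctan2(d[2],np.hypot(d[0],d[1]))))
E
```

```text
scene 482.1461687395362 275.76222494482056 206.194139140768
changed 0 
nadir 281.12708851533165 549.7041853443432
side 440.96109296190593 289.88774066651763 209.48862994077436
changed 0 
nadir 290.8992375081716 1210.0240510651051
side (164, 0) az 95.27038727856821 el 1.5885242919781661
side (201, 420) az 96.4520626016212 el -48.22521799887302
side (35, 0) az 108.38421075625065 el 1.4666032404902138
side (118, 420) az 109.20071721416998 el -45.635658599453514
scene (470, 0) az -91.58471603697188 el -29.431275329547084
scene (410, 190) az -92.45188083618056 el -50.158189702820636
scene (370, 320) az -94.10900973445585 el -65.68534449176522
scene (480, 60) az -95.1957131957124 el -34.725551233819395
scene (366, 420) az -107.40163902352592 el -75.28334279773175
scene (379, 390) az -105.59329415328529 el -71.92305613737464
wrist (305, 107) az 102.63364590388633 el -69.5300783693989
wrist (30, 96) az 103.25379246403241 el -30.245723480290625
wrist (310, 72) az 87.62720119663815 el -69.25463297017171
wrist (180, 42) az 90.06718917608544 el -49.268868982887184
```

```bash
cat >> h.py <<'E'
from scipy.spatial.transform import Rotation as Ro
def cur():
    o=monitor.get_obs();q=o['tool_rot'];return np.array(o['eef_pos']),Ro.from_quat([q[1],q[2],q[3],q[0]])
def down(yaw,tilt=0):  # tool x at world angle yaw, z down; tilt about tool x
    return Ro.from_euler('z',yaw)*Ro.from_euler('x',np.pi)*Ro.from_rotvec([tilt,0,0])
def row(p,R):
    p0,R0=cur();s=R0.inv().apply(np.array(p)-p0)/.2;w=(R0.inv()*R).as_rotvec()/np.pi
    print({k:round(float(v),3) for k,v in zip(('x','y','z','wx','wy','wz'),[*s,*w])})
E
python3 - <<'E'
from h import *
row((.2,-.58,.53),down(.30,.2));row((.2,-.56,.70),down(.30,.2))
E
```

```text
{'x': 0.063, 'y': -0.61, 'z': -0.607, 'wx': -0.075, 'wy': -0.004, 'wz': -0.007}
{'x': 0.096, 'y': -1.056, 'z': -1.337, 'wx': -0.075, 'wy': -0.004, 'wz': -0.007}
```

Call:
jog_arm:
  plan:
    - {"x":0,"y":-0.1,"z":-0.15,"wx":-0.03,"wy":0,"wz":0}
    - {"x":0,"y":-0.25,"z":-0.3,"wx":-0.06,"wy":0,"wz":0}
    - {"x":0.03,"y":-0.4,"z":-0.45,"wx":-0.075,"wy":0,"wz":0}
    - {"x":0.05,"y":-0.52,"z":-0.6,"wx":-0.075,"wy":0,"wz":0}
    - {"x":0.07,"y":-0.65,"z":-0.75,"wx":-0.075,"wy":0,"wz":0}
    - {"x":0.08,"y":-0.8,"z":-0.9,"wx":-0.075,"wy":0,"wz":0}
    - {"x":0.09,"y":-0.9,"z":-1.0,"wx":-0.075,"wy":0,"wz":0}
    - {"x":0.09,"y":-0.9,"z":-1.0,"wx":-0.075,"wy":0,"wz":0}
    - {"x":0.09,"y":-0.9,"z":-1.0,"wx":-0.075,"wy":0,"wz":0}
    - {"x":0.09,"y":-0.9,"z":-1.0,"wx":-0.075,"wy":0,"wz":0}

```text
t: 2.42
eef_pos: [0.1952, -0.546, 0.5766]
tool_rot: [-0.073, 0.988, 0.137, -0.004]
contact_force: [0.2, -0.2, 0.4]
gripper_width: 0.0
```

```bash
python3 - <<'E'
from h import *
np.set_printoptions(precision=3,suppress=True)
snap('wrist','w2.png');o=monitor.get_obs();print(o['t'],o['eef_pos'],o['tool_rot'],o['q'])
k=cams.get_calibration('wrist');E=np.array(k['extrinsics']);print(-E[:3,:3].T@E[:3,3],E[2,:3])
E
```

```text
2.4667 [ 0.195 -0.546  0.576] [-0.074  0.988  0.137 -0.005] [ 0.91   0.307  0.347  1.083 -0.128  1.915 -0.081]
[ 0.27  -0.549  0.717] [-0.301  0.063 -0.952]
```

View pics/w2.png

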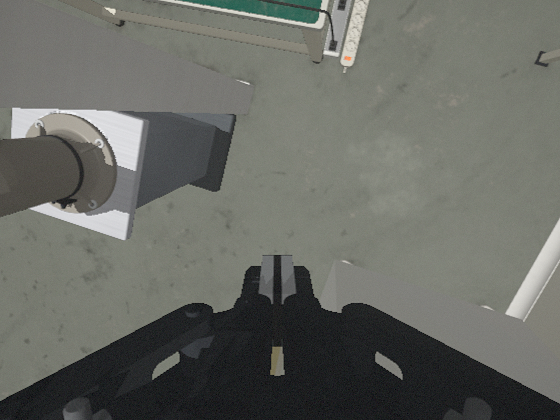

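```bash
python3 - <<'E'
from h import *
np.set_printoptions(precision=3,suppress=True)
for n,ps in dict(stripTop=[(560,100),(460,258),(363,414)],stripBot=[(560,178),(470,300),(377,420)],tri=[(477,171),(511,0)],tri2=[(477,171),(558,7)],white=[(475,0),(427,180),(366,412)],left=[(459,54),(384,250)]).items():
  for p in ps:
    o,d=ray('scene',p);print(n,p,'az %.1f el %.1f'%(np.degrees(np.arctan2(d[1],d[0])),np.degrees(np.arctan2(d[2],np.hypot(d[0],d[1])))), 'dz/dx %.2f dy/dx %.2f'%(d[2]/d[0],d[1]/d[0]))
for p in [(250,85),(60,0),(250,112),(0,108)]:
    o,d=ray('wrist',p);print('w',p,'az %.1f el %.1f'%(np.degrees(np.arctan2(d[1],d[0])),np.degrees(np.arctan2(d[2],np.hypot(d[0],d[1])))),o)
a=cv2.imread('pics/scene0.png')[:,400:560]
cv2.imwrite('pics/c2.png',cv2.resize(cv2.convertScaleAbs(a,alpha=1.6,beta=-60),None,fx=1.42,fy=1.42))
E
```

```text
stripTop (560, 100) az -105.9 el -35.8 dz/dx 2.63 dy/dx 3.51
stripTop (460, 258) az -105.6 el -54.9 dz/dx 5.29 dy/dx 3.58
stripTop (363, 414) az -105.2 el -75.0 dz/dx 14.24 dy/dx 3.69
stripBot (560, 178) az -111.2 el -42.5 dz/dx 2.53 dy/dx 2.57
stripBot (470, 300) az -111.5 el -58.2 dz/dx 4.40 dy/dx 2.54
stripBot (377, 420) az -110.8 el -74.5 dz/dx 10.17 dy/dx 2.63
tri (477, 171) az -101.1 el -45.6 dz/dx 5.31 dy/dx 5.11
tri (511, 0) az -95.9 el -28.6 dz/dx 5.33 dy/dx 9.73
tri2 (477, 171) az -101.1 el -45.6 dz/dx 5.31 dy/dx 5.11
tri2 (558, 7) az -100.7 el -28.1 dz/dx 2.87 dy/dx 5.28
white (475, 0) az -92.1 el -29.3 dz/dx 15.17 dy/dx 26.97
white (427, 180) az -94.5 el -48.5 dz/dx 14.25 dy/dx 12.58
white (366, 412) az -105.7 el -74.6 dz/dx 13.39 dy/dx 3.55
left (459, 54) az -92.5 el -34.7 dz/dx 15.96 dy/dx 23.05
left (384, 250) az -91.6 el -57.6 dz/dx 57.82 dy/dx 36.62
w (250, 85) az 85.4 el -76.4 [ 0.27  -0.549  0.717]
w (60, 0) az 83.5 el -49.7 [ 0.27  -0.549  0.717]
w (250, 112) az 103.1 el -77.1 [ 0.27  -0.549  0.717]
w (0, 108) az 104.5 el -43.4 [ 0.27  -0.549  0.717]
```

View pics/c2.png

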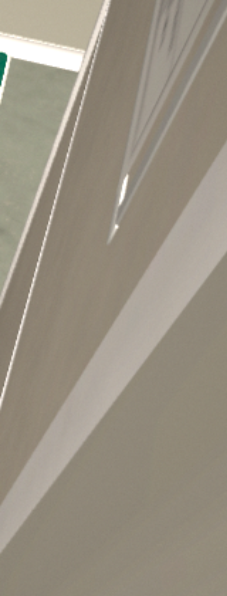

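```bash
cat > fk.py <<'E'
from h import *
from scipy.optimize import least_squares
import itertools
D=[([1.16,.477,.022,1.555,-.011,1.109,-.083],[.2013,-.6443,.2313],[0,.9886,.1508,0]),
([.936,.717,.543,1.021,-.311,1.916,.103],[.205,-.642,.368],[-.213,.967,.134,-.026]),
([.91,.307,.347,1.083,-.128,1.915,-.081],[.195,-.546,.576],[-.074,.988,.137,-.005])]
def fk(q,p,s,full=False):
    # p: d1,a1,L1,a3,L2,a5,dt,yaw0,yaw7 ; s signs
    yaw0,d1,L1,a,L2,a6,dt,y7=p
    R=Ro.from_euler('z',yaw0);P=[np.array([0,0,0.])]
    x=P[0]
    def step(R,x,v): return x+R.apply(v)
    x=step(R,x,[0,0,d1]);R=R*Ro.from_euler('z',s[0]*q[0]);P.append(x)
    R=R*Ro.from_euler('y',q[1]);R=R*Ro.from_euler('z',s[1]*q[2]);x=step(R,x,[a,0,L1]);P.append(x)
    R=R*Ro.from_euler('y',q[3]);x=step(R,x,[-a,0,L2]);P.append(x)
    R=R*Ro.from_euler('z',s[2]*q[4])*Ro.from_euler('y',q[5])
    x=step(R,x,[a6,0,0]);R=R*Ro.from_euler('z',s[3]*q[6]+y7);x=step(R,x,[0,0,dt]);P.append(x)
    return x,R,np.array(P)
def fit():
    best=None
    for s in itertools.product((1,-1),repeat=4):
      def f(p):
        e=[]
        for q,x,t in D:
            X,R,_=fk(q,p,s);e+=list((X-x)*3);e+=list((R.inv()*Ro.from_quat([t[1],t[2],t[3],t[0]])).as_rotvec())
        return e
      for y0,y7 in itertools.product((-2.4,-.1,1.5),(-1.5,1.5,0,3)):
        r=least_squares(f,[y0,.35,.4,0,.4,.05,.2,y7])
        if best is None or r.cost<best[0]: best=(r.cost,s,r.x)
    return best
if __name__=='__main__':
    b=fit();np.set_printoptions(precision=3,suppress=True);print(b)
    np.save('fk.npy',np.array([*b[2],*b[1]]))
    for q,x,t in D: print(fk(q,b[2],b[1])[2])
E
python3 fk.py
```

```text
(np.float64(0.0013417651964655452), (-1, -1, -1, -1), array([-0.091,  0.296,  0.539, -0.002,  0.484,  0.004,  0.328,  1.482]))
[[ 0.     0.     0.   ]
 [ 0.     0.     0.296]
 [ 0.077 -0.233  0.776]
 [ 0.203 -0.647  0.559]
 [ 0.202 -0.644  0.231]]
[[ 0.     0.     0.   ]
 [ 0.     0.     0.296]
 [ 0.183 -0.302  0.704]
 [ 0.224 -0.782  0.661]
 [ 0.201 -0.643  0.364]]
[[ 0.     0.     0.   ]
 [ 0.     0.     0.296]
 [ 0.087 -0.135  0.811]
 [ 0.208 -0.594  0.904]
 [ 0.202 -0.543  0.58 ]]
```

```bash
cat >> h.py <<'E'
def pol(az,r,z,dy=86): a=np.radians(az); row((r*np.cos(a),r*np.sin(a),z),down(np.radians(az+dy)))
E
python3 - <<'E'
from h import *
for a,r,z in [(-70,.53,.56),(-70,.48,.53),(-70,.43,.50),(-70,.38,.5),(-67,.38,.5),(-64,.38,.5),(-61,.38,.5)]: pol(a,r,z)
E
```

```text
{'x': -0.004, 'y': -0.237, 'z': 0.116, 'wx': -0.047, 'wy': -0.004, 'wz': -0.001}
{'x': -0.024, 'y': -0.462, 'z': 0.3, 'wx': -0.047, 'wy': -0.004, 'wz': -0.001}
{'x': -0.044, 'y': -0.686, 'z': 0.485, 'wx': -0.047, 'wy': -0.004, 'wz': -0.001}
{'x': -0.063, 'y': -0.933, 'z': 0.522, 'wx': -0.047, 'wy': -0.004, 'wz': -0.001}
{'x': 0.036, 'y': -0.943, 'z': 0.525, 'wx': -0.047, 'wy': -0.005, 'wz': -0.018}
{'x': 0.134, 'y': -0.958, 'z': 0.528, 'wx': -0.047, 'wy': -0.006, 'wz': -0.035}
{'x': 0.231, 'y': -0.978, 'z': 0.532, 'wx': -0.047, 'wy': -0.007, 'wz': -0.051}
```

Call:
jog_arm:
  plan:
    - {"x":0,"y":-0.12,"z":0.06,"wx":-0.02,"wy":0,"wz":0}
    - {"x":0,"y":-0.24,"z":0.12,"wx":-0.047,"wy":-0.004,"wz":0}
    - {"x":-0.01,"y":-0.35,"z":0.2,"wx":-0.047,"wy":-0.004,"wz":0}
    - {"x":-0.02,"y":-0.46,"z":0.3,"wx":-0.047,"wy":-0.004,"wz":0}
    - {"x":-0.04,"y":-0.57,"z":0.4,"wx":-0.047,"wy":-0.004,"wz":0}
    - {"x":-0.04,"y":-0.69,"z":0.48,"wx":-0.047,"wy":-0.004,"wz":0}
    - {"x":-0.05,"y":-0.81,"z":0.52,"wx":-0.047,"wy":-0.004,"wz":0}
    - {"x":-0.06,"y":-0.93,"z":0.52,"wx":-0.047,"wy":-0.004,"wz":0}
    - {"x":0.036,"y":-0.943,"z":0.525,"wx":-0.047,"wy":-0.005,"wz":-0.018}
    - {"x":0.036,"y":-0.943,"z":0.525,"wx":-0.047,"wy":-0.005,"wz":-0.018}

```text
t: 3.3
eef_pos: [0.1509, -0.3482, 0.4991]
tool_rot: [-0.001, 0.986, 0.168, -0.0]
contact_force: [0.1, 0.0, -0.7]
gripper_width: -0.001
```

```bash
python3 - <<'E'
from h import *
from fk import fk
np.set_printoptions(precision=3,suppress=True)
o=monitor.get_obs();print(o['t'],o['eef_pos'],o['q'],o['joint_torque']);b=np.load('fk.npy');print(fk(o['q'],b[:8],b[8:])[2])
for a in (-64,-61,-58,-55,-52,-49,-46,-43,-40,-37): pol(a,.38,.5)
E
```

```text
3.3 [ 0.151 -0.348  0.499] [ 0.755 -0.203  0.192  1.75   0.038  1.592 -0.289] [  1.498 -19.836  -0.082 -31.476   0.344   0.279   0.063]
[[ 0.     0.     0.   ]
 [ 0.     0.     0.296]
 [-0.073  0.083  0.824]
 [ 0.174 -0.333  0.832]
 [ 0.172 -0.329  0.504]]
{'x': 0.085, 'y': -0.006, 'z': -0.005, 'wx': -0.0, 'wy': 0.0, 'wz': -0.015}
{'x': 0.183, 'y': -0.02, 'z': -0.005, 'wx': -0.0, 'wy': 0.0, 'wz': -0.031}
{'x': 0.281, 'y': -0.039, 'z': -0.005, 'wx': -0.0, 'wy': -0.0, 'wz': -0.048}
{'x': 0.377, 'y': -0.063, 'z': -0.005, 'wx': -0.0, 'wy': -0.0, 'wz': -0.065}
{'x': 0.473, 'y': -0.092, 'z': -0.005, 'wx': -0.0, 'wy': -0.0, 'wz': -0.081}
{'x': 0.566, 'y': -0.127, 'z': -0.005, 'wx': -0.0, 'wy': -0.0, 'wz': -0.098}
{'x': 0.657, 'y': -0.166, 'z': -0.004, 'wx': -0.0, 'wy': -0.0, 'wz': -0.115}
{'x': 0.747, 'y': -0.21, 'z': -0.004, 'wx': -0.0, 'wy': -0.0, 'wz': -0.131}
{'x': 0.834, 'y': -0.258, 'z': -0.004, 'wx': -0.0, 'wy': -0.0, 'wz': -0.148}
{'x': 0.918, 'y': -0.311, 'z': -0.004, 'wx': -0.0, 'wy': -0.0, 'wz': -0.165}
```

Call:
jog_arm:
  plan:
    - {"x":0.04,"y":0,"z":0,"wx":0,"wy":0,"wz":-0.007}
    - {"x":0.085,"y":-0.006,"z":0,"wx":0,"wy":0,"wz":-0.015}
    - {"x":0.13,"y":-0.012,"z":0,"wx":0,"wy":0,"wz":-0.023}
    - {"x":0.16,"y":-0.016,"z":0,"wx":0,"wy":0,"wz":-0.027}
    - {"x":0.183,"y":-0.02,"z":0,"wx":0,"wy":0,"wz":-0.031}
    - {"x":0.205,"y":-0.024,"z":0,"wx":0,"wy":0,"wz":-0.035}
    - {"x":0.23,"y":-0.029,"z":0,"wx":0,"wy":0,"wz":-0.039}
    - {"x":0.255,"y":-0.034,"z":0,"wx":0,"wy":0,"wz":-0.043}
    - {"x":0.281,"y":-0.039,"z":0,"wx":0,"wy":0,"wz":-0.048}
    - {"x":0.281,"y":-0.039,"z":0,"wx":0,"wy":0,"wz":-0.048}

```text
t: 4.13
eef_pos: [0.2023, -0.3217, 0.4991]
tool_rot: [-0.001, 0.97, 0.243, -0.0]
contact_force: [0.1, 0.6, -0.3]
gripper_width: 0.001
```

```bash
python3 - <<'E'
from h import *
from fk import fk
np.set_printoptions(precision=3,suppress=True)
snap('wrist','w3.png')
o=monitor.get_obs();print(o['t'],o['eef_pos'],o['q'],o['joint_torque']);b=np.load('fk.npy');print(fk(o['q'],b[:8],b[8:])[2])
E
```

```text
4.1833 [ 0.202 -0.322  0.499] [ 0.692 -0.193  0.124  1.745  0.023  1.589 -0.267] [ -0.294 -17.557  -1.608 -31.45   -0.07   -0.011   0.025]
[[ 0.     0.     0.   ]
 [ 0.     0.     0.296]
 [-0.075  0.074  0.825]
 [ 0.224 -0.306  0.831]
 [ 0.222 -0.303  0.503]]
```

View pics/w3.png

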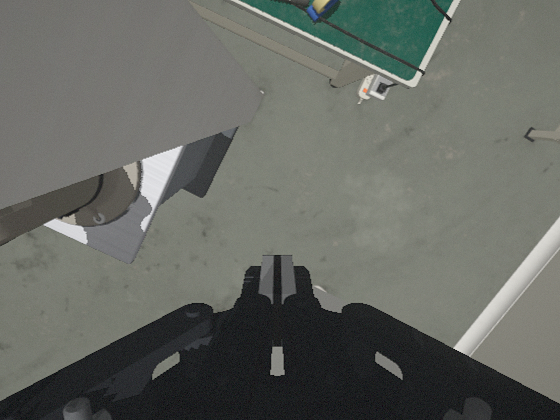

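```bash
python3 - <<'E'
from h import *
for a in (-56.5,-55.5,-54,-51,-48,-44,-40): pol(a,.38,.5)
E
```

```text
{'x': 0.048, 'y': -0.004, 'z': -0.005, 'wx': -0.0, 'wy': -0.0, 'wz': -0.008}
{'x': 0.081, 'y': -0.007, 'z': -0.005, 'wx': -0.0, 'wy': -0.0, 'wz': -0.014}
{'x': 0.13, 'y': -0.013, 'z': -0.005, 'wx': -0.0, 'wy': -0.0, 'wz': -0.022}
{'x': 0.228, 'y': -0.03, 'z': -0.005, 'wx': -0.0, 'wy': -0.0, 'wz': -0.039}
{'x': 0.325, 'y': -0.051, 'z': -0.005, 'wx': -0.0, 'wy': -0.0, 'wz': -0.055}
{'x': 0.453, 'y': -0.087, 'z': -0.005, 'wx': -0.0, 'wy': -0.0, 'wz': -0.077}
{'x': 0.577, 'y': -0.133, 'z': -0.004, 'wx': -0.0, 'wy': -0.0, 'wz': -0.1}
```

Call:
jog_arm:
  plan:
    - {"x":0.01,"y":0,"z":0,"wx":0,"wy":0,"wz":-0.002}
    - {"x":0.02,"y":0,"z":0,"wx":0,"wy":0,"wz":-0.004}
    - {"x":0.03,"y":-0.001,"z":0,"wx":0,"wy":0,"wz":-0.006}
    - {"x":0.04,"y":-0.001,"z":0,"wx":0,"wy":0,"wz":-0.008}
    - {"x":0.05,"y":-0.002,"z":0,"wx":0,"wy":0,"wz":-0.01}
    - {"x":0.06,"y":-0.002,"z":0,"wx":0,"wy":0,"wz":-0.012}
    - {"x":0.06,"y":-0.002,"z":0,"wx":0,"wy":0,"wz":-0.012}

```text
t: 4.77
eef_pos: [0.2125, -0.3158, 0.4991]
tool_rot: [-0.001, 0.965, 0.261, -0.0]
contact_force: [-0.3, -0.2, 0.3]
gripper_width: 0.003
```

```bash
python3 - <<'E'
from h import *
from fk import fk
np.set_printoptions(precision=3,suppress=True)
o=monitor.get_obs();print(o['t'],o['eef_pos'],o['q'],o['joint_torque'],o['contact_force'])
for a in (-56,-55,-54,-53,-52,-51): pol(a,.38,.5)
E
```

```text
4.7667 [ 0.213 -0.316  0.499] [ 0.677 -0.19   0.11   1.744  0.02   1.588 -0.257] [  0.066 -18.085  -1.076 -31.458   0.028   0.011   0.025] [-0.275 -0.187  0.266]
{'x': 0.002, 'y': -0.003, 'z': -0.005, 'wx': -0.0, 'wy': -0.0, 'wz': 0.002}
{'x': 0.035, 'y': -0.006, 'z': -0.005, 'wx': -0.0, 'wy': -0.0, 'wz': -0.004}
{'x': 0.068, 'y': -0.009, 'z': -0.005, 'wx': -0.0, 'wy': -0.0, 'wz': -0.009}
{'x': 0.101, 'y': -0.012, 'z': -0.005, 'wx': -0.0, 'wy': -0.0, 'wz': -0.015}
{'x': 0.134, 'y': -0.016, 'z': -0.005, 'wx': -0.0, 'wy': -0.0, 'wz': -0.021}
{'x': 0.167, 'y': -0.021, 'z': -0.005, 'wx': -0.0, 'wy': -0.0, 'wz': -0.026}
```

Call:
jog_arm:
  plan:
    - {"x":0.015,"y":0,"z":0,"wx":0,"wy":0,"wz":-0.002}
    - {"x":0.03,"y":-0.003,"z":0,"wx":0,"wy":0,"wz":-0.004}
    - {"x":0.045,"y":-0.004,"z":0,"wx":0,"wy":0,"wz":-0.006}
    - {"x":0.06,"y":-0.005,"z":0,"wx":0,"wy":0,"wz":-0.008}
    - {"x":0.075,"y":-0.007,"z":0,"wx":0,"wy":0,"wz":-0.011}
    - {"x":0.09,"y":-0.009,"z":0,"wx":0,"wy":0,"wz":-0.013}
    - {"x":0.105,"y":-0.011,"z":0,"wx":0,"wy":0,"wz":-0.016}
    - {"x":0.12,"y":-0.014,"z":0,"wx":0,"wy":0,"wz":-0.018}
    - {"x":0.135,"y":-0.016,"z":0,"wx":0,"wy":0,"wz":-0.021}
    - {"x":0.15,"y":-0.018,"z":0,"wx":0,"wy":0,"wz":-0.023}
    - {"x":0.167,"y":-0.021,"z":0,"wx":0,"wy":0,"wz":-0.026}

```text
t: 5.68
eef_pos: [0.2394, -0.2951, 0.4991]
tool_rot: [-0.001, 0.954, 0.301, -0.0]
contact_force: [0.7, 0.2, 0.0]
gripper_width: -0.003
```

```bash
python3 - <<'E'
from h import *
from fk import fk
np.set_printoptions(precision=3,suppress=True)
o=monitor.get_obs();print(o['t'],o['eef_pos'],o['q'],o['joint_torque'],o['contact_force']);b=np.load('fk.npy');print(fk(o['q'],b[:8],b[8:])[2])
for a in (-51,-50,-49,-48,-47,-46,-45,-44,-42,-40): pol(a,.38,.5)
E
```

```text
5.6833 [ 0.239 -0.295  0.499] [ 0.641 -0.187  0.068  1.742  0.012  1.587 -0.252] [  0.287 -18.477  -0.794 -31.433   0.021   0.01   -0.041] [0.719 0.169 0.002]
[[ 0.     0.     0.   ]
 [ 0.     0.     0.296]
 [-0.076  0.068  0.826]
 [ 0.262 -0.278  0.831]
 [ 0.259 -0.275  0.503]]
{'x': -0.002, 'y': -0.0, 'z': -0.005, 'wx': -0.0, 'wy': -0.0, 'wz': 0.0}
{'x': 0.031, 'y': -0.003, 'z': -0.005, 'wx': -0.0, 'wy': -0.0, 'wz': -0.005}
{'x': 0.064, 'y': -0.006, 'z': -0.005, 'wx': -0.0, 'wy': -0.0, 'wz': -0.011}
{'x': 0.097, 'y': -0.01, 'z': -0.005, 'wx': -0.0, 'wy': -0.0, 'wz': -0.017}
{'x': 0.13, 'y': -0.014, 'z': -0.005, 'wx': -0.0, 'wy': -0.0, 'wz': -0.022}
{'x': 0.163, 'y': -0.019, 'z': -0.005, 'wx': -0.0, 'wy': -0.0, 'wz': -0.028}
{'x': 0.196, 'y': -0.024, 'z': -0.005, 'wx': -0.0, 'wy': -0.0, 'wz': -0.033}
{'x': 0.228, 'y': -0.03, 'z': -0.005, 'wx': -0.0, 'wy': -0.0, 'wz': -0.039}
{'x': 0.293, 'y': -0.044, 'z': -0.005, 'wx': -0.0, 'wy': -0.0, 'wz': -0.05}
{'x': 0.357, 'y': -0.06, 'z': -0.005, 'wx': -0.0, 'wy': -0.0, 'wz': -0.061}
```

```bash
python3 - <<'E'
from h import *
for a,r in [(-47.5,.395),(-44,.41),(-41,.425),(-38,.43),(-35,.43),(-32,.43),(-29,.425),(-26,.42),(-23,.415),(-20,.405),(-17.5,.4)]: pol(a,r,.5)
E
```

```text
{'x': 0.123, 'y': 0.063, 'z': -0.005, 'wx': -0.0, 'wy': -0.0, 'wz': -0.019}
{'x': 0.257, 'y': 0.117, 'z': -0.005, 'wx': -0.0, 'wy': -0.0, 'wz': -0.039}
{'x': 0.38, 'y': 0.167, 'z': -0.005, 'wx': -0.0, 'wy': -0.0, 'wz': -0.055}
{'x': 0.494, 'y': 0.161, 'z': -0.005, 'wx': -0.0, 'wy': -0.0, 'wz': -0.072}
{'x': 0.601, 'y': 0.125, 'z': -0.005, 'wx': -0.0, 'wy': -0.0, 'wz': -0.089}
{'x': 0.706, 'y': 0.084, 'z': -0.005, 'wx': -0.0, 'wy': -0.0, 'wz': -0.105}
{'x': 0.797, 'y': 0.015, 'z': -0.005, 'wx': -0.0, 'wy': -0.0, 'wz': -0.122}
{'x': 0.884, 'y': -0.059, 'z': -0.004, 'wx': -0.0, 'wy': -0.0, 'wz': -0.139}
{'x': 0.965, 'y': -0.136, 'z': -0.004, 'wx': -0.0, 'wy': -0.0, 'wz': -0.155}
{'x': 1.027, 'y': -0.236, 'z': -0.004, 'wx': -0.0, 'wy': -0.0, 'wz': -0.172}
{'x': 1.083, 'y': -0.308, 'z': -0.004, 'wx': -0.0, 'wy': -0.0, 'wz': -0.186}
```

Call:
jog_arm:
  plan:
    - {"x":0.06,"y":0.03,"z":0,"wx":0,"wy":0,"wz":-0.01}
    - {"x":0.123,"y":0.063,"z":0,"wx":0,"wy":0,"wz":-0.019}
    - {"x":0.19,"y":0.09,"z":0,"wx":0,"wy":0,"wz":-0.029}
    - {"x":0.257,"y":0.117,"z":0,"wx":0,"wy":0,"wz":-0.039}
    - {"x":0.32,"y":0.142,"z":0,"wx":0,"wy":0,"wz":-0.047}
    - {"x":0.38,"y":0.167,"z":0,"wx":0,"wy":0,"wz":-0.055}
    - {"x":0.435,"y":0.165,"z":0,"wx":0,"wy":0,"wz":-0.064}
    - {"x":0.494,"y":0.161,"z":0,"wx":0,"wy":0,"wz":-0.072}
    - {"x":0.55,"y":0.145,"z":0,"wx":0,"wy":0,"wz":-0.08}
    - {"x":0.601,"y":0.125,"z":0,"wx":0,"wy":0,"wz":-0.089}
    - {"x":0.601,"y":0.125,"z":0,"wx":0,"wy":0,"wz":-0.089}

```text
t: 6.6
eef_pos: [0.3536, -0.2442, 0.4992]
tool_rot: [-0.001, 0.901, 0.433, 0.0]
contact_force: [0.9, 0.9, -0.5]
gripper_width: -0.001
```

```bash
python3 - <<'E'
from h import *
from fk import fk
np.set_printoptions(precision=3,suppress=True)
snap('wrist','w4.png')
o=monitor.get_obs();print(o['t'],o['eef_pos'],o['q'],o['joint_torque'],o['contact_force']);b=np.load('fk.npy');print(fk(o['q'],b[:8],b[8:])[2])
for a,r in [(-32,.43),(-29,.425),(-26,.42),(-23,.415),(-20,.405),(-17.5,.4),(-14,.39),(-10,.385),(-6,.38),(-2,.38),(2,.38)]: pol(a,r,.5)
E
```

```text
6.65 [ 0.353 -0.245  0.499] [ 0.518 -0.084 -0.05   1.656 -0.005  1.57  -0.209] [ -0.737 -25.483  -0.891 -31.46   -0.159  -0.02    0.026] [-0.285  0.093  0.624]
[[ 0.     0.     0.   ]
 [ 0.     0.     0.296]
 [-0.039  0.027  0.833]
 [ 0.371 -0.23   0.831]
 [ 0.368 -0.228  0.503]]
{'x': 0.106, 'y': -0.008, 'z': -0.004, 'wx': -0.0, 'wy': -0.0, 'wz': -0.016}
{'x': 0.213, 'y': -0.049, 'z': -0.004, 'wx': -0.0, 'wy': -0.0, 'wz': -0.032}
{'x': 0.317, 'y': -0.096, 'z': -0.004, 'wx': -0.0, 'wy': -0.0, 'wz': -0.049}
{'x': 0.416, 'y': -0.147, 'z': -0.004, 'wx': -0.0, 'wy': -0.0, 'wz': -0.066}
{'x': 0.504, 'y': -0.226, 'z': -0.003, 'wx': -0.0, 'wy': -0.0, 'wz': -0.082}
{'x': 0.578, 'y': -0.28, 'z': -0.003, 'wx': -0.0, 'wy': -0.0, 'wz': -0.096}
{'x': 0.669, 'y': -0.373, 'z': -0.003, 'wx': -0.0, 'wy': -0.0, 'wz': -0.116}
{'x': 0.779, 'y': -0.456, 'z': -0.003, 'wx': -0.0, 'wy': -0.0, 'wz': -0.138}
{'x': 0.881, 'y': -0.546, 'z': -0.003, 'wx': -0.0, 'wy': -0.0, 'wz': -0.16}
{'x': 0.99, 'y': -0.622, 'z': -0.003, 'wx': -0.0, 'wy': -0.0, 'wz': -0.182}
{'x': 1.093, 'y': -0.705, 'z': -0.003, 'wx': -0.0, 'wy': -0.0, 'wz': -0.204}
```

View pics/w4.png

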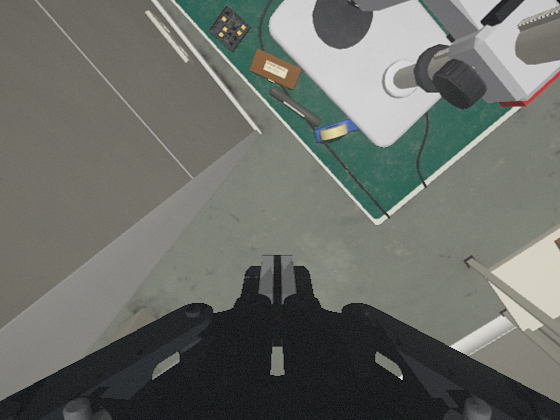

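Call:
jog_arm:
  plan:
    - {"x":0.053,"y":-0.004,"z":0,"wx":0,"wy":0,"wz":-0.008}
    - {"x":0.106,"y":-0.008,"z":0,"wx":0,"wy":0,"wz":-0.016}
    - {"x":0.16,"y":-0.028,"z":0,"wx":0,"wy":0,"wz":-0.024}
    - {"x":0.213,"y":-0.049,"z":0,"wx":0,"wy":0,"wz":-0.032}
    - {"x":0.265,"y":-0.072,"z":0,"wx":0,"wy":0,"wz":-0.041}
    - {"x":0.317,"y":-0.096,"z":0,"wx":0,"wy":0,"wz":-0.049}
    - {"x":0.37,"y":-0.12,"z":0,"wx":0,"wy":0,"wz":-0.057}
    - {"x":0.416,"y":-0.147,"z":0,"wx":0,"wy":0,"wz":-0.066}
    - {"x":0.46,"y":-0.187,"z":0,"wx":0,"wy":0,"wz":-0.074}
    - {"x":0.504,"y":-0.226,"z":0,"wx":0,"wy":0,"wz":-0.082}
    - {"x":0.54,"y":-0.25,"z":0,"wx":0,"wy":0,"wz":-0.089}
    - {"x":0.578,"y":-0.28,"z":0,"wx":0,"wy":0,"wz":-0.096}

```text
t: 7.65
eef_pos: [0.3814, -0.1194, 0.4994]
tool_rot: [-0.0, 0.826, 0.563, 0.0]
contact_force: [0.9, 0.1, 0.6]
gripper_width: 0.0
```

```bash
python3 - <<'E'
from h import *
np.set_printoptions(precision=3,suppress=True)
o=monitor.get_obs();print(o['t'],o['eef_pos'],o['q'],o['joint_torque'],o['contact_force'])
for a,r in [(-14,.39),(-10,.385),(-6,.385),(-2,.385),(2,.385),(6,.39),(10,.4),(14,.41),(18,.42),(22,.43)]: pol(a,r,.5)
E
```

```text
7.65 [ 0.381 -0.119  0.499] [ 0.384 -0.131 -0.201  1.697 -0.027  1.574 -0.189] [  0.579 -22.293   0.598 -31.537   0.007   0.022  -0.006] [0.865 0.057 0.59 ]
{'x': 0.111, 'y': -0.06, 'z': -0.003, 'wx': -0.0, 'wy': -0.0, 'wz': -0.019}
{'x': 0.241, 'y': -0.106, 'z': -0.003, 'wx': -0.0, 'wy': -0.0, 'wz': -0.041}
{'x': 0.371, 'y': -0.138, 'z': -0.003, 'wx': -0.0, 'wy': -0.0, 'wz': -0.063}
{'x': 0.5, 'y': -0.178, 'z': -0.002, 'wx': -0.0, 'wy': -0.0, 'wz': -0.086}
{'x': 0.625, 'y': -0.227, 'z': -0.002, 'wx': -0.0, 'wy': -0.0, 'wz': -0.108}
{'x': 0.758, 'y': -0.262, 'z': -0.002, 'wx': -0.0, 'wy': -0.0, 'wz': -0.13}
{'x': 0.902, 'y': -0.286, 'z': -0.002, 'wx': -0.0, 'wy': -0.0, 'wz': -0.152}
{'x': 1.048, 'y': -0.322, 'z': -0.002, 'wx': -0.0, 'wy': -0.0, 'wz': -0.174}
{'x': 1.193, 'y': -0.371, 'z': -0.002, 'wx': -0.0, 'wy': -0.0, 'wz': -0.197}
{'x': 1.337, 'y': -0.431, 'z': -0.002, 'wx': -0.0, 'wy': -0.0, 'wz': -0.219}
```

Call:
jog_arm:
  plan:
    - {"x":0.06,"y":-0.03,"z":0,"wx":0,"wy":0,"wz":-0.01}
    - {"x":0.12,"y":-0.062,"z":0,"wx":0,"wy":0,"wz":-0.02}
    - {"x":0.18,"y":-0.085,"z":0,"wx":0,"wy":0,"wz":-0.03}
    - {"x":0.241,"y":-0.106,"z":0,"wx":0,"wy":0,"wz":-0.041}
    - {"x":0.305,"y":-0.122,"z":0,"wx":0,"wy":0,"wz":-0.052}
    - {"x":0.371,"y":-0.138,"z":0,"wx":0,"wy":0,"wz":-0.063}
    - {"x":0.435,"y":-0.158,"z":0,"wx":0,"wy":0,"wz":-0.074}
    - {"x":0.5,"y":-0.178,"z":0,"wx":0,"wy":0,"wz":-0.086}
    - {"x":0.625,"y":-0.227,"z":0,"wx":0,"wy":0,"wz":-0.108}
    - {"x":0.758,"y":-0.262,"z":0,"wx":0,"wy":0,"wz":-0.13}
    - {"x":0.9,"y":-0.286,"z":0,"wx":0,"wy":0,"wz":-0.152}
    - {"x":0.9,"y":-0.286,"z":0,"wx":0,"wy":0,"wz":-0.152}

```text
t: 8.65
eef_pos: [0.3937, 0.0753, 0.4995]
tool_rot: [-0.001, 0.664, 0.747, 0.001]
contact_force: [-0.7, 0.1, -0.1]
gripper_width: -0.004
```

```bash
python3 - <<'E'
from h import *
np.set_printoptions(precision=3,suppress=True)
o=monitor.get_obs();print(o['t'],o['eef_pos'],o['q'],o['joint_torque'],o['contact_force'])
y=np.pi/2
for p in [(.41,.12,.45),(.43,.17,.40),(.45,.21,.36),(.47,.25,.32),(.49,.28,.3),(.51,.31,.28),(.53,.33,.26)]: row(p,down(1.60))
E
```

```text
8.65 [0.394 0.075 0.5  ] [ 0.175 -0.123 -0.442  1.682 -0.055  1.57  -0.147] [  0.434 -20.024   2.036 -31.146   0.25   -0.076  -0.002] [-0.658  0.104 -0.067]
{'x': 0.212, 'y': 0.107, 'z': 0.248, 'wx': 0.0, 'wy': -0.001, 'wz': 0.028}
{'x': 0.448, 'y': 0.235, 'z': 0.499, 'wx': 0.0, 'wy': -0.001, 'wz': 0.028}
{'x': 0.634, 'y': 0.358, 'z': 0.7, 'wx': 0.0, 'wy': -0.001, 'wz': 0.028}
{'x': 0.82, 'y': 0.481, 'z': 0.9, 'wx': 0.0, 'wy': -0.001, 'wz': 0.028}
{'x': 0.957, 'y': 0.598, 'z': 1.001, 'wx': 0.0, 'wy': -0.001, 'wz': 0.028}
{'x': 1.094, 'y': 0.715, 'z': 1.101, 'wx': 0.0, 'wy': -0.001, 'wz': 0.028}
{'x': 1.182, 'y': 0.826, 'z': 1.201, 'wx': 0.0, 'wy': -0.001, 'wz': 0.028}
```

Call:
jog_arm:
  plan:
    - {"x":0.1,"y":0.05,"z":0.06,"wx":0,"wy":0,"wz":0.01}
    - {"x":0.2,"y":0.1,"z":0.12,"wx":0,"wy":0,"wz":0.02}
    - {"x":0.3,"y":0.16,"z":0.18,"wx":0,"wy":0,"wz":0.028}
    - {"x":0.4,"y":0.21,"z":0.24,"wx":0,"wy":0,"wz":0.028}
    - {"x":0.5,"y":0.27,"z":0.3,"wx":0,"wy":0,"wz":0.028}
    - {"x":0.6,"y":0.34,"z":0.36,"wx":0,"wy":0,"wz":0.028}
    - {"x":0.7,"y":0.4,"z":0.42,"wx":0,"wy":0,"wz":0.028}
    - {"x":0.8,"y":0.47,"z":0.48,"wx":0,"wy":0,"wz":0.028}
    - {"x":0.88,"y":0.53,"z":0.54,"wx":0,"wy":0,"wz":0.028}
    - {"x":0.957,"y":0.6,"z":0.6,"wx":0,"wy":0,"wz":0.028}
    - {"x":0.957,"y":0.6,"z":0.6,"wx":0,"wy":0,"wz":0.028}

```text
t: 9.57
eef_pos: [0.4904, 0.2824, 0.3766]
tool_rot: [-0.003, 0.695, 0.719, -0.001]
contact_force: [-0.7, -0.8, -1.2]
gripper_width: 0.002
```

```bash
python3 - <<'E'
from h import *
from fk import fk
np.set_printoptions(precision=3,suppress=True)
o=monitor.get_obs();print(o['t'],o['eef_pos'],o['q'],o['joint_torque'],o['contact_force']);b=np.load('fk.npy');print(fk(o['q'],b[:8],b[8:])[2])
snap('wrist','w5.png')
for n in ('stop_axis','stop_bar_top','stop_bar_end','reset_top','puck_d'):
    for a in finder.place_of('wrist',n)[:1]: print(n,round(a['confidence'],2),np.round(a['location'],1),atz('wrist',a['location'],Z[n]))
E
```

```text
9.5667 [0.49  0.282 0.377] [-0.098  0.257 -0.655  1.587  0.154  1.354 -0.737] [ -0.732 -43.926  -4.787 -31.515   0.279  -0.273  -0.434] [-0.651 -0.83  -1.156]
[[ 0.     0.     0.   ]
 [ 0.     0.     0.296]
 [ 0.136 -0.     0.818]
 [ 0.502  0.297  0.711]
 [ 0.498  0.295  0.383]]
stop_axis 0.95 [316.4 119.5] [0.541 0.344 0.06 ]
stop_bar_top 0.64 [323.5 119.2] [0.545 0.345 0.103]
stop_bar_end 0.88 [346. 126.] [0.574 0.337 0.103]
puck_d 0.58 [215.9 191.9] [0.397 0.227 0.   ]
```

View pics/w5.png

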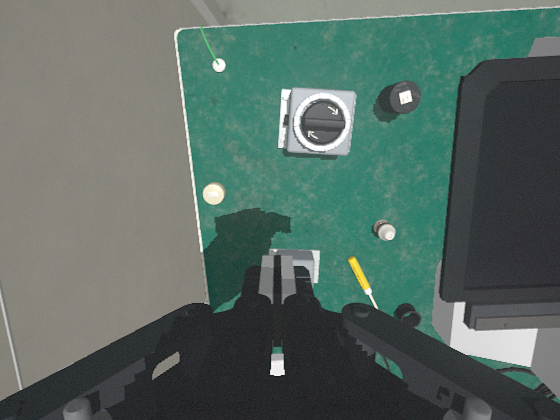

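```bash
python3 - <<'E'
from h import *
for p in [(.51,.31,.30),(.53,.33,.24),(.545,.346,.17),(.545,.346,.13)]: row(p,down(1.52))
E
```

```text
{'x': 0.15, 'y': 0.101, 'z': 0.405, 'wx': 0.0, 'wy': -0.001, 'wz': 0.025}
{'x': 0.246, 'y': 0.204, 'z': 0.706, 'wx': 0.0, 'wy': -0.001, 'wz': 0.025}
{'x': 0.323, 'y': 0.281, 'z': 1.056, 'wx': 0.0, 'wy': -0.001, 'wz': 0.025}
{'x': 0.322, 'y': 0.28, 'z': 1.256, 'wx': 0.0, 'wy': -0.001, 'wz': 0.025}
```

Call:
jog_arm:
  plan:
    - {"x":0.04,"y":0.03,"z":0.1,"wx":0,"wy":0,"wz":0.01}
    - {"x":0.08,"y":0.06,"z":0.2,"wx":0,"wy":0,"wz":0.025}
    - {"x":0.12,"y":0.09,"z":0.3,"wx":0,"wy":0,"wz":0.025}
    - {"x":0.16,"y":0.12,"z":0.4,"wx":0,"wy":0,"wz":0.025}
    - {"x":0.2,"y":0.15,"z":0.5,"wx":0,"wy":0,"wz":0.025}
    - {"x":0.23,"y":0.19,"z":0.6,"wx":0,"wy":0,"wz":0.025}
    - {"x":0.26,"y":0.22,"z":0.7,"wx":0,"wy":0,"wz":0.025}
    - {"x":0.29,"y":0.25,"z":0.8,"wx":0,"wy":0,"wz":0.025}
    - {"x":0.32,"y":0.28,"z":0.9,"wx":0,"wy":0,"wz":0.025}
    - {"x":0.323,"y":0.281,"z":1.0,"wx":0,"wy":0,"wz":0.025}
    - {"x":0.323,"y":0.281,"z":1.0,"wx":0,"wy":0,"wz":0.025}

```text
t: 10.78
eef_pos: [0.5438, 0.344, 0.1777]
tool_rot: [-0.001, 0.725, 0.689, -0.001]
contact_force: [-0.0, -0.5, 0.3]
gripper_width: 0.001
```

```bash
python3 - <<'E'
from h import *
np.set_printoptions(precision=3,suppress=True)
o=monitor.get_obs();print(o['t'],o['eef_pos'],o['q'],o['joint_torque'],o['contact_force'])
cs={'scene':0,'side':0,'wrist':0}
for c in cs:
  snap(c,c+'6.png')
  for n in ('stop_axis','stop_bar_top','stop_bar_end','reset_top'):
    for a in finder.place_of(c,n)[:1]: print(c,n,round(a['confidence'],2),np.round(a['location'],1),atz(c,a['location'],Z[n]))
E
```

```text
10.7833 [0.544 0.344 0.178] [-0.244  0.545 -0.583  1.653  0.333  1.048 -0.98 ] [ -1.224 -59.977  -8.747 -27.953   0.199  -0.768  -0.172] [-0.011 -0.478  0.347]
scene stop_axis 0.82 [237.7 259.1] [0.55  0.343 0.06 ]
scene stop_bar_top 0.78 [236.3 246.5] [0.549 0.343 0.104]
scene stop_bar_end 0.7 [228.3 240.7] [0.566 0.337 0.104]
scene reset_top 0.46 [299.4 169.7] [0.52  0.109 0.055]
side stop_axis 0.76 [286.2 202.1] [0.544 0.356 0.06 ]
side stop_bar_top 0.56 [289.8 183.8] [0.551 0.353 0.103]
side stop_bar_end 0.95 [298.9 183.9] [0.57  0.349 0.103]
side reset_top 0.5 [296.4 264. ] [0.522 0.102 0.055]
wrist stop_axis 0.62 [272.  206.4] [0.543 0.344 0.06 ]
wrist stop_bar_top 0.72 [273.5 222.8] [0.544 0.344 0.103]
wrist stop_bar_end 0.71 [309.  222.7] [0.569 0.343 0.103]
```

View pics/wrist6.png

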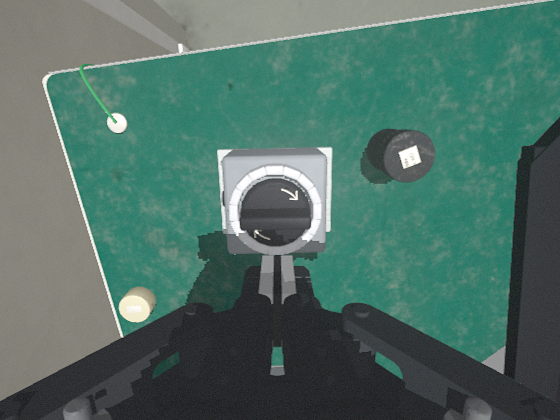

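Call:
jog_arm:
  plan:
    - {"x":0,"y":0.005,"z":0.12,"wx":0,"wy":0,"wz":0}
    - {"x":0,"y":0.005,"z":0.24,"wx":0,"wy":0,"wz":0}
    - {"x":0,"y":0.005,"z":0.33,"wx":0,"wy":0,"wz":0}
    - {"x":0,"y":0.005,"z":0.37,"wx":0,"wy":0,"wz":0}
    - {"x":0,"y":0.005,"z":0.39,"wx":0,"wy":0,"wz":0}
    - {"x":0,"y":0.005,"z":0.405,"wx":0,"wy":0,"wz":0}
    - {"x":0,"y":0.005,"z":0.417,"wx":0,"wy":0,"wz":0}
    - {"x":0,"y":0.005,"z":0.422,"wx":0,"wy":0,"wz":0}
    - {"x":0,"y":0.005,"z":0.425,"wx":0,"wy":0,"wz":0}
    - {"x":0,"y":0.005,"z":0.425,"wx":0,"wy":0,"wz":0}

```text
t: 12.37
eef_pos: [0.5466, 0.3466, 0.0983]
tool_rot: [-0.0, 0.725, 0.689, 0.002]
contact_force: [-2.7, -2.4, 6.8]
gripper_width: 0.003
```

Call:
jog_arm:
  plan:
    - {"x":0,"y":0,"z":0.015,"wx":0,"wy":0,"wz":0}
    - {"x":0,"y":0,"z":0.03,"wx":0,"wy":0,"wz":0}
    - {"x":0,"y":0,"z":0.045,"wx":0,"wy":0,"wz":0}
    - {"x":0,"y":0,"z":0.055,"wx":0,"wy":0,"wz":0}
    - {"x":0,"y":0,"z":0.055,"wx":0,"wy":0,"wz":0}
    - {"x":0,"y":0,"z":0.055,"wx":0,"wy":0,"wz":0}

```text
t: 12.87
eef_pos: [0.5482, 0.348, 0.0932]
tool_rot: [0.001, 0.725, 0.689, 0.004]
contact_force: [-8.0, -7.3, 29.3]
gripper_width: 0.001
```

Call:
jog_arm:
  plan:
    - {"x":0,"y":-0.01,"z":-0.05,"wx":0,"wy":0,"wz":0}
    - {"x":0,"y":-0.015,"z":-0.15,"wx":0,"wy":0,"wz":0}
    - {"x":0,"y":-0.015,"z":-0.2,"wx":0,"wy":0,"wz":0}
    - {"x":0,"y":-0.015,"z":-0.2,"wx":0,"wy":0,"wz":0}
    - {"x":0,"y":-0.015,"z":-0.2,"wx":0,"wy":0,"wz":0}
    - {"x":0,"y":-0.015,"z":-0.2,"wx":0,"wy":0,"wz":0}

```text
t: 13.37
eef_pos: [0.5448, 0.3475, 0.1324]
tool_rot: [0.001, 0.725, 0.689, 0.004]
contact_force: [0.1, 0.9, -0.8]
gripper_width: 0.001
```

```bash
python3 - <<'E'
from h import *
np.set_printoptions(precision=3,suppress=True)
o=monitor.get_obs();print(o['t'],o['eef_pos'],o['tool_rot'],o['contact_force'])
for c in ('scene','side','wrist'):
  snap(c,c+'7.png')
  for n in ('stop_bar_top','stop_bar_end'):
    for a in finder.place_of(c,n)[:1]: print(c,n,round(a['confidence'],2),np.round(a['location'],1),atz(c,a['location'],.0958))
A=cv2.imread('pics/side6.png')[150:250,240:340];B=cv2.imread('pics/side7.png')[150:250,240:340]
cv2.imwrite('pics/s67.png',cv2.resize(np.hstack([A,B]),None,fx=4,fy=4))
E
```

```text
13.3667 [0.545 0.348 0.132] [0.001 0.725 0.689 0.004] [ 0.071  0.906 -0.754]
scene stop_bar_top 0.57 [237.7 250.1] [0.546 0.344 0.096]
scene stop_bar_end 0.8 [230.4 243.8] [0.563 0.338 0.096]
side stop_bar_top 0.73 [292.4 187.3] [0.556 0.351 0.096]
side stop_bar_end 0.8 [296.9 190.5] [0.563 0.331 0.096]
wrist stop_bar_top 0.65 [272.6 248. ] [0.544 0.345 0.096]
wrist stop_bar_end 0.56 [318. 247.] [0.57  0.344 0.096]
```

View pics/s67.png

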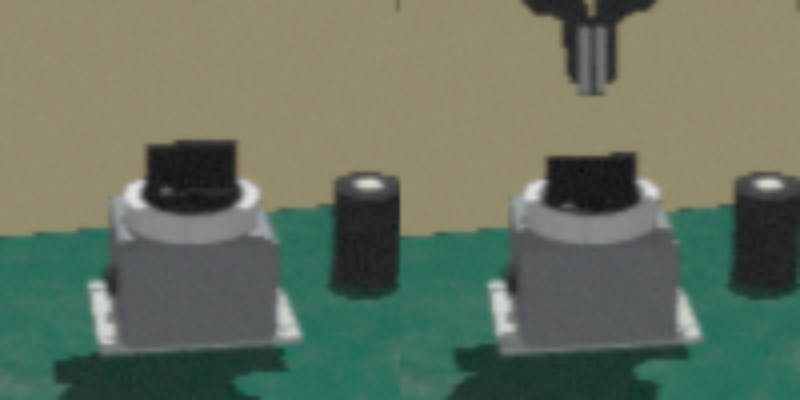

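```bash
cat > tw.py <<'E'
from h import *
import sys
A=np.array([.5445,.345]);b0=-.05
def tw(th,l,n,z):
    b=b0-th;u=np.array([np.cos(b),np.sin(b)]);v=np.array([-u[1],u[0]])
    row([*(A+l*u+n*v),z],down(b+np.pi/2))
E
python3 - <<'E'
from tw import *
for a in [(0,.017,.026,.132),(0,.017,.026,.087)]: tw(*a)
E
```

```text
{'x': 0.115, 'y': 0.084, 'z': 0.005, 'wx': 0.002, 'wy': -0.002, 'wz': -0.0}
{'x': 0.114, 'y': 0.083, 'z': 0.23, 'wx': 0.002, 'wy': -0.002, 'wz': -0.0}
```

Call:
jog_arm:
  plan:
    - {"x":0.06,"y":0.04,"z":0,"wx":0,"wy":0,"wz":0}
    - {"x":0.115,"y":0.084,"z":0,"wx":0.002,"wy":-0.002,"wz":0}
    - {"x":0.115,"y":0.084,"z":0,"wx":0.002,"wy":-0.002,"wz":0}
    - {"x":0.115,"y":0.084,"z":0.08,"wx":0.002,"wy":-0.002,"wz":0}
    - {"x":0.115,"y":0.084,"z":0.16,"wx":0.002,"wy":-0.002,"wz":0}
    - {"x":0.115,"y":0.084,"z":0.23,"wx":0.002,"wy":-0.002,"wz":0}
    - {"x":0.115,"y":0.084,"z":0.23,"wx":0.002,"wy":-0.002,"wz":0}
    - {"x":0.115,"y":0.084,"z":0.23,"wx":0.002,"wy":-0.002,"wz":0}

```text
t: 14.48
eef_pos: [0.5624, 0.3696, 0.0863]
tool_rot: [0.001, 0.725, 0.689, -0.001]
contact_force: [-0.5, 0.8, 0.2]
gripper_width: 0.001
```

```bash
python3 - <<'E'
from tw import *
o=monitor.get_obs();print(o['t'],o['eef_pos'],o['contact_force'])
tw(0,.017,.016,.087)
for t in np.arange(.1,.95,.1): tw(t,.017,.015,.087)
E
```

```text
14.4833 [0.56241451 0.3696188  0.08626626] [-0.510131    0.80773638  0.17101446]
{'x': -0.047, 'y': 0.002, 'z': -0.004, 'wx': -0.0, 'wy': 0.001, 'wz': -0.0}
{'x': -0.061, 'y': 0.009, 'z': -0.004, 'wx': -0.0, 'wy': 0.001, 'wz': 0.032}
{'x': -0.071, 'y': 0.015, 'z': -0.003, 'wx': -0.0, 'wy': 0.001, 'wz': 0.064}
{'x': -0.081, 'y': 0.02, 'z': -0.003, 'wx': -0.0, 'wy': 0.001, 'wz': 0.095}
{'x': -0.091, 'y': 0.024, 'z': -0.003, 'wx': -0.0, 'wy': 0.001, 'wz': 0.127}
{'x': -0.102, 'y': 0.027, 'z': -0.003, 'wx': -0.0, 'wy': 0.001, 'wz': 0.159}
{'x': -0.114, 'y': 0.029, 'z': -0.003, 'wx': -0.0, 'wy': 0.001, 'wz': 0.191}
{'x': -0.125, 'y': 0.03, 'z': -0.003, 'wx': 0.0, 'wy': 0.001, 'wz': 0.223}
{'x': -0.136, 'y': 0.03, 'z': -0.003, 'wx': 0.0, 'wy': 0.001, 'wz': 0.255}
{'x': -0.147, 'y': 0.028, 'z': -0.003, 'wx': 0.0, 'wy': 0.001, 'wz': 0.286}
```

Call:
jog_arm:
  plan:
    - {"x":-0.025,"y":0,"z":0,"wx":0,"wy":0,"wz":0}
    - {"x":-0.047,"y":0.002,"z":0,"wx":0,"wy":0,"wz":0}
    - {"x":-0.061,"y":0.009,"z":0,"wx":0,"wy":0,"wz":0.032}
    - {"x":-0.071,"y":0.015,"z":0,"wx":0,"wy":0,"wz":0.064}
    - {"x":-0.081,"y":0.02,"z":0,"wx":0,"wy":0,"wz":0.095}
    - {"x":-0.091,"y":0.024,"z":0,"wx":0,"wy":0,"wz":0.127}
    - {"x":-0.102,"y":0.027,"z":0,"wx":0,"wy":0,"wz":0.159}
    - {"x":-0.114,"y":0.029,"z":0,"wx":0,"wy":0,"wz":0.191}
    - {"x":-0.125,"y":0.03,"z":0,"wx":0,"wy":0,"wz":0.223}
    - {"x":-0.136,"y":0.03,"z":0,"wx":0,"wy":0,"wz":0.255}
    - {"x":-0.136,"y":0.03,"z":0,"wx":0,"wy":0,"wz":0.255}
    - {"x":-0.136,"y":0.03,"z":0,"wx":0,"wy":0,"wz":0.255}

```text
t: 15.48
eef_pos: [0.5682, 0.343, 0.0878]
tool_rot: [0.001, 0.936, 0.353, 0.001]
contact_force: [2.7, 3.0, 1.8]
gripper_width: -0.003
```

```bash
python3 - <<'E'
from tw import *
np.set_printoptions(precision=3,suppress=True)
o=monitor.get_obs();print(o['t'],o['eef_pos'],o['contact_force'],o['torque'])
for c in ('scene','side'):
  snap(c,c+'8.png')
  for n in ('stop_bar_top','stop_bar_end'):
    for a in finder.place_of(c,n)[:1]: print(c,n,round(a['confidence'],2),np.round(a['location'],1),atz(c,a['location'],.1035))
# top row of dark bar in the side view per picture
for k in (6,7,8):
  g=cv2.imread(f'pics/side{k}.png',0)[170:205,270:310]; print(k,[int(np.argmax(g[:,x]<45))+170 for x in range(6,32,3)])
for t in (.9,1.0): tw(t,.017,.014,.087)
E
```

```text
15.4833 [0.568 0.343 0.088] [2.738 2.98  1.822] [ 0.461 -0.459  0.014]
scene stop_bar_top 0.67 [236.7 249.3] [0.546 0.348 0.104]
scene stop_bar_end 0.72 [234.5 234.2] [0.562 0.322 0.104]
side stop_bar_top 0.95 [286.6 184.5] [0.544 0.35  0.103]
side stop_bar_end 0.59 [297.5 189. ] [0.562 0.319 0.103]
6 [198, 187, 187, 186, 187, 186, 186, 186, 170]
7 [170, 190, 190, 190, 190, 190, 189, 189, 170]
8 [170, 185, 185, 186, 186, 170, 170, 170, 170]
{'x': -0.017, 'y': 0.005, 'z': -0.001, 'wx': 0.0, 'wy': 0.0, 'wz': 0.032}
{'x': -0.027, 'y': 0.01, 'z': -0.001, 'wx': 0.0, 'wy': 0.0, 'wz': 0.063}
```

Call:
jog_arm:
  plan:
    - {"x":0.05,"y":0,"z":0,"wx":0,"wy":0,"wz":0}
    - {"x":0.1,"y":0,"z":0,"wx":0,"wy":0,"wz":0}
    - {"x":0.15,"y":0,"z":-0.03,"wx":0,"wy":0,"wz":0}
    - {"x":0.15,"y":0,"z":-0.15,"wx":0,"wy":0,"wz":0}
    - {"x":0.15,"y":0,"z":-0.3,"wx":0,"wy":0,"wz":0}
    - {"x":0.15,"y":0,"z":-0.45,"wx":0,"wy":0,"wz":0}
    - {"x":0.15,"y":0,"z":-0.45,"wx":0,"wy":0,"wz":0}

```text
t: 16.37
eef_pos: [0.5919, 0.3634, 0.1824]
tool_rot: [0.0, 0.936, 0.352, 0.003]
contact_force: [1.3, 1.0, 0.7]
gripper_width: 0.0
```

```bash
python3 - <<'E'
from tw import *
np.set_printoptions(precision=3,suppress=True)
o=monitor.get_obs();print(o['t'],o['eef_pos'],o['contact_force'],o['q'])
for c in ('scene','side'):
  snap(c,c+'9.png')
  for n in ('stop_bar_top','stop_bar_end','objective_can','spare_objective','puck_d'):
    for a in finder.place_of(c,n)[:1]: print(c,n,round(a['confidence'],2),np.round(a['location'],1),atz(c,a['location'],Z[n]))
g=cv2.imread('pics/side9.png',0)[170:205,270:310]; print([int(np.argmax(g[:,x]<45))+170 for x in range(6,32,3)])
for p in [(.58,.32,.18),(.56,.25,.18),(.54,.17,.17),(.521,.106,.15),(.521,.106,.12)]: row(p,down(1.0))
E
```

```text
16.3667 [0.592 0.363 0.182] [1.326 0.971 0.725] [-0.395  0.577 -0.364  1.534  0.226  1.068 -1.664]
scene stop_bar_top 0.57 [236.4 248.8] [0.547 0.347 0.104]
scene stop_bar_end 0.69 [228.  237.1] [0.57  0.331 0.104]
scene objective_can 0.92 [180.5 274.6] [0.653 0.382 0.   ]
scene spare_objective 0.64 [223.9 194.6] [0.657 0.185 0.   ]
scene puck_d 0.75 [339.  249.4] [0.395 0.224 0.   ]
side stop_bar_top 0.84 [290.7 185.6] [0.551 0.342 0.103]
side stop_bar_end 0.86 [297.7 186. ] [0.565 0.337 0.103]
side objective_can 0.85 [332.8 219.9] [0.656 0.374 0.   ]
side spare_objective 0.39 [360.7 260.9] [0.663 0.184 0.   ]
side puck_d 0.55 [220.2 261. ] [0.394 0.227 0.   ]
[198, 187, 187, 186, 186, 186, 186, 186, 170]
{'x': -0.177, 'y': 0.125, 'z': -0.018, 'wx': 0.0, 'wy': 0.001, 'wz': -0.089}
{'x': -0.483, 'y': 0.322, 'z': -0.017, 'wx': 0.0, 'wy': 0.001, 'wz': -0.089}
{'x': -0.822, 'y': 0.557, 'z': 0.034, 'wx': 0.0, 'wy': 0.001, 'wz': -0.089}
{'x': -1.104, 'y': 0.735, 'z': 0.135, 'wx': 0.0, 'wy': 0.001, 'wz': -0.089}
{'x': -1.104, 'y': 0.734, 'z': 0.285, 'wx': 0.0, 'wy': 0.001, 'wz': -0.089}
```

Call:
jog_arm:
  plan:
    - {"x":-0.09,"y":0.06,"z":0,"wx":0,"wy":0,"wz":-0.02}
    - {"x":-0.18,"y":0.125,"z":0,"wx":0,"wy":0,"wz":-0.05}
    - {"x":-0.28,"y":0.19,"z":0,"wx":0,"wy":0,"wz":-0.089}
    - {"x":-0.38,"y":0.255,"z":0,"wx":0,"wy":0,"wz":-0.089}
    - {"x":-0.48,"y":0.32,"z":0,"wx":0,"wy":0,"wz":-0.089}
    - {"x":-0.59,"y":0.4,"z":0,"wx":0,"wy":0,"wz":-0.089}
    - {"x":-0.7,"y":0.475,"z":0,"wx":0,"wy":0,"wz":-0.089}
    - {"x":-0.82,"y":0.555,"z":0.03,"wx":0,"wy":0,"wz":-0.089}
    - {"x":-0.92,"y":0.62,"z":0.06,"wx":0,"wy":0,"wz":-0.089}
    - {"x":-1.0,"y":0.67,"z":0.1,"wx":0,"wy":0,"wz":-0.089}
    - {"x":-1.0,"y":0.67,"z":0.1,"wx":0,"wy":0,"wz":-0.089}

```text
t: 17.88
eef_pos: [0.5264, 0.124, 0.1553]
tool_rot: [0.002, 0.879, 0.477, -0.003]
contact_force: [0.3, -0.5, -0.3]
gripper_width: 0.001
```

```bash
python3 - <<'E'
from tw import *
np.set_printoptions(precision=3,suppress=True)
o=monitor.get_obs();print(o['t'],o['eef_pos'],o['contact_force'],o['q'])
snap('wrist','w10.png')
for a in finder.place_of('wrist','reset_top')[:2]: print(a['confidence'],a['location'],atz('wrist',a['location'],.055))
print(finder.find_in('wrist','reset_top')[:1])
for p in [(.522,.107,.14),(.522,.107,.06),(.522,.107,.05)]: row(p,down(1.0))
E
```

```text
17.8833 [0.526 0.124 0.155] [ 0.298 -0.473 -0.345] [-0.007  0.383 -0.423  1.924  0.205  0.882 -1.111]
0.62 [281.6, 229.9] [0.525 0.113 0.055]
[{'bbox': [263.5, 209.5, 31.9, 37.8], 'confidence': 0.91}]
{'x': -0.115, 'y': 0.035, 'z': 0.086, 'wx': 0.0, 'wy': 0.0, 'wz': 0.0}
{'x': -0.115, 'y': 0.035, 'z': 0.486, 'wx': 0.0, 'wy': 0.0, 'wz': 0.0}
{'x': -0.115, 'y': 0.035, 'z': 0.536, 'wx': 0.0, 'wy': 0.0, 'wz': 0.0}
```

Call:
jog_arm:
  plan:
    - {"x":-0.05,"y":0.02,"z":0.1,"wx":0,"wy":0,"wz":0}
    - {"x":-0.097,"y":0.035,"z":0.2,"wx":0,"wy":0,"wz":0}
    - {"x":-0.097,"y":0.035,"z":0.3,"wx":0,"wy":0,"wz":0}
    - {"x":-0.097,"y":0.035,"z":0.4,"wx":0,"wy":0,"wz":0}
    - {"x":-0.097,"y":0.035,"z":0.46,"wx":0,"wy":0,"wz":0}
    - {"x":-0.097,"y":0.035,"z":0.5,"wx":0,"wy":0,"wz":0}
    - {"x":-0.097,"y":0.035,"z":0.53,"wx":0,"wy":0,"wz":0}
    - {"x":-0.097,"y":0.035,"z":0.555,"wx":0,"wy":0,"wz":0}
    - {"x":-0.097,"y":0.035,"z":0.555,"wx":0,"wy":0,"wz":0}
    - {"x":-0.097,"y":0.035,"z":0.555,"wx":0,"wy":0,"wz":0}

```text
t: 18.87
eef_pos: [0.5243, 0.1113, 0.0488]
tool_rot: [0.001, 0.877, 0.48, 0.0]
contact_force: [-9.0, -0.5, 21.9]
gripper_width: 0.001
```

Call:
jog_arm:
  plan:
    - {"x":0,"y":0,"z":-0.05,"wx":0,"wy":0,"wz":0}
    - {"x":0,"y":0,"z":-0.2,"wx":0,"wy":0,"wz":0}
    - {"x":0,"y":0,"z":-0.4,"wx":0,"wy":0,"wz":0}
    - {"x":0,"y":0,"z":-0.5,"wx":0,"wy":0,"wz":0}
    - {"x":0,"y":0,"z":-0.5,"wx":0,"wy":0,"wz":0}
    - {"x":0,"y":0,"z":-0.5,"wx":0,"wy":0,"wz":0}

```text
t: 19.37
eef_pos: [0.5257, 0.112, 0.151]
tool_rot: [0.002, 0.877, 0.48, 0.003]
contact_force: [-0.5, -0.7, -0.6]
gripper_width: -0.001
```

```bash
python3 - <<'E'
from tw import *
np.set_printoptions(precision=3,suppress=True)
o=monitor.get_obs();print(o['t'],o['eef_pos'],o['contact_force'])
snap('side','side11.png');snap('scene','scene11.png')
for c in('scene','side'):
 for n in ('stop_bar_top','stop_bar_end','reset_top','objective_can','spare_objective','puck_d'):
    for a in finder.place_of(c,n)[:1]: print(c,n,round(a['confidence'],2),atz(c,a['location'],Z[n]))
g=cv2.imread('pics/side11.png',0)[170:205,270:310]; print([int(np.argmax(g[:,x]<45))+170 for x in range(6,32,3)])
a,b=[cv2.imread(f'pics/side{k}.png')[250:275,280:315].astype(int) for k in (6,11)];print('reset patch diff',abs(a-b).max(2).mean())
bot.hand_in()
E
```

```text
19.3667 [0.526 0.112 0.151] [-0.508 -0.7   -0.554]
scene stop_bar_top 0.71 [0.549 0.343 0.104]
scene stop_bar_end 0.96 [0.57  0.336 0.103]
scene reset_top 0.53 [0.529 0.104 0.055]
scene objective_can 0.82 [0.656 0.383 0.   ]
scene spare_objective 0.54 [0.666 0.185 0.   ]
side stop_bar_top 0.54 [0.553 0.346 0.103]
side stop_bar_end 0.47 [0.571 0.325 0.103]
side reset_top 0.49 [0.523 0.097 0.055]
side objective_can 0.59 [0.655 0.376 0.   ]
side spare_objective 0.35 [0.663 0.183 0.   ]
side puck_d 0.8 [0.396 0.229 0.   ]
[170, 170, 170, 170, 170, 170, 170, 170, 170]
reset patch diff 23.554285714285715
the job is handed in; nothing more can be done
```

I ran the whole sequence and handed the job in at about 19.5 s, well inside the 51 s limit; no verdict is reported back.

**What was done**
- **Press:** I pressed the mushroom button in with the closed fingertips, reaching the stop at about 29 N, and lifted clear. The side picture showed it staying latched, with the bar about 4 pixels lower.
- **Twist:** I pushed the bar's end clockwise from one side only, without pinching. The button sprang out, and once I let go the bar's edge was back where it stood before pressing.
- **Reset:** I pressed the reset button fully in, with the fingertips at z = 0.049 and about 22 N, then lifted clear to z = 0.15. The force reading was then about 1 N, close to zero.

**Last checks**
- **Objective and can:** they were found within about 7 mm of their first positions, which is the finder's own scatter.
- **Puck:** the side camera saw it unmoved, but the scene camera did not find it in the last picture.
- **Stop button:** the last bar-edge check in the side view gave nothing usable, probably because the hand was in the way. That the button is out and sprung back rests on the check before the reset press, at 16.4 s.
- **Reset button:** its side-view patch differed from the earlier picture, which I put down to the hand in view. I did not separately confirm by picture that it came back out.
- **Cabinet:** the cameras also showed a tall cabinet front between the robot and the bench. The forearm passed over where it appeared to stand without any sign of contact in the joint torques.

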